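Put the wet logger board up to drip dry

ROBOT

A 7-joint arm with a two-finger parallel gripper is mounted at the origin on the work surface. World frame = base frame: x ahead of the robot, y to its left, z up, the work surface at z = 0. Lengths are in m, angles in rad, forces in N, time in s.
With the tool pointing down it reaches from about 0.425 to 0.875 m from the base axis. Payload 4.7 kg.
Tool frame: the origin (TCP) lies midway between the tips of the shut fingers; the grasp point (between the pads) lies 19 mm behind it; z points along the fingers, y is the line along which they close (so a half turn about z gives the same grasp; the last joint's range is limited). The gripper opens to 87 mm and grips with 3 to 60 N. Pads are 19 mm wide; open, the fingers measure 117 mm over their backs; the gripper's body (75 mm by 190 mm) begins 51 mm behind the grasp point.
Start: joints at [-1.109, 0.321, -0.07, 1.45, 0.023, 1.371, -0.057], TCP at [0.281, 0.586, 0.223] pointing down, gripper open.
Joint ranges: [-2.86, 2.86], [-0.3, 2.09], [-1.38, 1.24], [0.06, 2.45], [-1.56, 4.7], [0.09, 2.05], [-2.69, 2.69]. Speed limits (rad/s): [2.57, 2.57, 3.14, 3.14, 3.14, 3.14, 3.14].

INTERFACE

Orientations are given as a unit quaternion [x, y, z, w].
In Python, from workcell import ctrl gives the robot as it stands.
- The arm moves only by the tool carry_out, never from a script. Its argument "targets" is a list of rows, each a list of 7 numbers: the shift along the world's x, y, z each as a share of 0.2 m, from -1 to 1, then the turn, a rotation vector about the world's x, y, z each as a share of 360 degrees, from -1 to 1, then the opening, from -1 (shut) to 1 (fully open). In form: [[x, y, z, wx, wy, wz, hand], ...]. A call has 1 to 5 rows; each row shifts and turns the commanded pose from where the row before left it; what a row does not reach is not made up. A row lasts 1/10 s, in which the tool goes at most 50 mm and 8.59 degrees, less where a joint would pass 70% of its speed; a pose out of reach is approached as far as the arm can. A call with a number of a shift or a turn outside -1 to 1 is refused whole. A call with a gripper value outside its range is refused whole. The fingers move at their own pace and stop on an object; "squeeze" is the grip in N (left out, the last holds). Time passes only in rows, so rows that do not move let the fingers close. It gives the time, the measured TCP pose, the force, the opening and the grip force at its end, in the units of the state.
- ctrl.read_state(): the state, without advancing time (a new reading comes with each control period).
- ctrl.grab_frame(name): name is "side" or "top" or "wrist"; returns a dict with "img" (420x560x3 uint8, red, green, blue), "depth" (420x560 float32, m along the optical axis (not along the pixel's ray), 0 where there is no reading), "mtx" (3x3 intrinsics, pixels), "R" (3x3) and "t" (3): a world point X has camera coordinates R X + t. Camera axes: x right, y down, z forward; pixel columns grow to the right and rows downward; lengths in m; the calibration is good to about 2 mm. A picture is of the moment at which its call begins.
- ctrl.job_done(): hands the job in; it is judged then, once.
Trained networks look in the newest picture that a camera, given by its name, has taken for a name from the list of things; names that differ only in an ending like _2 or _b are one class to them, and where a whole thing is asked for, a point or a joint stands for the part that bears it (a point fixed in the world has none). Each returns a list of dicts, best first, with "confidence" (0 to 1); they miss things now and then, are a little off and sometimes report something else, mostly with a low value. They report only what shows in the picture. A call takes as long as a camera call. They do not tell look-alikes from the thing itself.
- ctrl.recognise(camera, thing): "at" ([row, column] as shares, 0 to 1, of the picture: columns of its width, rows of its height, amid what is visible of it).
- ctrl.landmark_of(camera, thing): "at" ([row, column] as shares, 0 to 1, of the picture: columns of its width, rows of its height: a listed point, or the origin of a listed thing).
The state is a dict: "t": time; "joint_pos": joint angles; "joint_vel": joint speeds; "tau": joint torques, N m; "tcp_pos": TCP position; "tcp_rot": TCP orientation; "ft_force": force on the tool from outside, world axes, zero at the start; "wrist_torque": the same for the moment, N m; "grip_width": finger opening in m; "finger_force": force on a finger pad.
Only numpy, scipy, OpenCV 4.12 (cv2) and the standard library are available. Lean on these libraries where they do the work, as an engineer would, in place of code of your own. Each camera call takes 0.05 s, during which the arm holds its last target. There are 200 camera calls.

TASK

Melt water has got onto the tallest of the three circuit boards in the slotted card rack. First lift the top drip trough off the pair of stacked troughs and set it down gently, flat in the shallow pocket of the drying stand, and let go of it; then slide the tall board straight up out of its slots and stand it gently with its lower edge on the floor of that trough, centred along it, edge bar upward, leaning back against the stand's two posts. Leave the other trough, the two short boards and the things lying about where they are.

Things in the scene. Friction and masses are not known exactly. Their poses are not given: they have to be found in the camera images.
- trough: Upper of two equal stacked galvanised drip troughs, open-topped, 60 (x) x 190 (y) x 34 mm; the one to use. Origin: centre of its underside. Foot 46 x 176 mm, 8 mm high; above it the body with 4 mm walls, inner floor at z = 12 mm. Stacked, its origin is 26 mm above the lower one's: its side walls span 34 to 60 mm above the work surface, the lower trough's, equally wide, end at 34 mm.
- trough_low: The lower of the two stacked troughs, equal to the other, loose on the work surface; stays where it is. Origin: centre of its underside.
- stand: Fixed drying stand: aluminium plate 6 mm thick, x -62 to 42, y -105 to 105 mm, with a pocket 62 (x) by 192 mm (y) inside dark rails 8 mm wide, 5 mm high. Two steel posts 12 mm thick at x = -50, y = -62 and 62 mm; round tops 130 mm above the work surface. Origin: on the work surface under the pocket's centre; x points away from the posts, which are on the robot's side; y along the pocket.
- seat (a point): The centre of the drying stand's pocket floor, 6 mm above the work surface; axes as the stand's. The seated trough's origin comes here, its length along y; the pocket leaves its foot 8 mm of play each way.
- rack: Fixed card rack: base 120 (x) x 168 (y) mm, 6 mm thick, and a cheek 70 mm high at each end in y. Facing grooves in the cheeks make three slots at x = -36, 0 and 36 mm, 7 mm wide, 150 mm long (y), floor 6 mm and groove tops 70 mm above the work surface. Origin: centre of its underside.
- board: Tall green circuit board, upright in one of the rack's three slots (which one varies): 160 mm tall, 145 mm wide (y), 4 mm thick (x), with an aluminium edge bar 10 mm thick, 120 mm long (y), from 140 to 160 mm above the origin. Origin: middle of its lower edge; z points up to the bar. In the rack its top is 166 mm above the work surface. About 0.25 kg.
- short_a: One of two short boards, like the tall one but only 105 mm tall (top 111 mm above the work surface in the rack); stays in its slot. Origin: middle of its lower edge.
- short_b: The other short board, 105 mm tall; stays in its slot. Origin: middle of its lower edge.
- canister: Bystander: upright galvanised screw-top canister, 84 mm in diameter, 110 mm tall. Origin: centre of its underside.
- crucible: Bystander: cobalt blue porcelain crucible, an open cup 72 mm across, 60 mm tall. Origin: centre of its underside.
- calliper: Bystander: flat steel calliper, 190 mm long (y), 10 mm thick, lying on the work surface. Origin: middle of its bar, underside.
- magnifier: Bystander: black bakelite magnifier lying flat, lens 72 mm across, handle 95 mm along its y, 18 mm thick. Origin: centre of the lens, underside.
Not all that is in view belongs to the job. What is shaped like the board but pink is not meant.

How it is judged:
On the way, in this order (a step that is already met when the one before it is completed fails the run):
1. the upper trough is lifted clear of the lower one (z of trough in the frame of trough_low above 0.04 m), for 0.1 s.
2. the trough sits flat in the pocket of the stand, let go (x of trough in the frame of seat between -0.012 and 0.012 m and y of trough in the frame of seat between -0.012 and 0.012 m and z of trough in the frame of seat between -0.004 and 0.004 m and angle between trough's own z axis and vertical below 0.06 rad and contact force between the fingers and trough below 0.1 N and linear speed of trough below 0.02 m/s), for 0.2 s.
3. the tall board is drawn upright out of the top of its slots, the trough staying seated (z of board in the frame of rack above 0.072 m and horizontal distance between board and rack below 0.075 m and angle between board's own z axis and vertical below 0.25 rad and x of trough in the frame of seat between -0.012 and 0.012 m and y of trough in the frame of seat between -0.012 and 0.012 m and z of trough in the frame of seat between -0.004 and 0.004 m and angle between trough's own z axis and vertical below 0.06 rad), for 0.05 s.
At the end, for the whole second after the job is handed in: Trough flat in the pocket (within 12 mm, 0.06 rad); tall board, bar up, with its lower edge on the trough floor (middle within 22 mm lengthwise), leaning 0.08-0.75 rad on the posts; both at rest. Lower trough, short boards and bystanders within 30 mm of their starts (x of trough in the frame of seat between -0.012 and 0.012 m and y of trough in the frame of seat between -0.012 and 0.012 m and z of trough in the frame of seat between -0.004 and 0.004 m and angle between trough's own z axis and vertical below 0.06 rad and x of board in the frame of trough between -0.028 and 0.028 m and y of board in the frame of trough between -0.022 and 0.022 m and z of board in the frame of trough between 0.007 and 0.02 m and angle between board's own z axis and vertical between 0.08 and 0.75 rad and contact force between board and stand above 0.05 N and linear speed of each of board, trough below 0.02 m/s); the robot touches nothing.
It fails at once if the lower trough is moved more than 30 mm (distance of trough_low from where it was at the start of the episode above 0.03 m).
It fails at once if a short board is moved more than 30 mm (distance of any of short_a, short_b from where it was at the start of the episode above 0.03 m).
It fails at once if the canister, crucible, calliper or magnifier is moved more than 30 mm (distance of any of canister, crucible, calliper, magnifier from where it was at the start of the episode above 0.03 m).
It fails at once if the trough is dropped (faster than 0.7 m/s with no finger on it) (contact force between the fingers and trough below 0.1 N and linear speed of trough above 0.7 m/s).
It fails at once if the tall board is dropped (faster than 0.7 m/s with no finger on it) (contact force between the fingers and board below 0.1 N and linear speed of board above 0.7 m/s).
It also fails if it takes over 61 s, if anything falls off the work surface, if the arm or the gripper's body presses on something with over 40 N, if the wrist force passes 120 N, or if a joint passes its speed limit or range.

## Working session

There is one attempt and no reset: what is moved stays moved. The work goes in short steps, Python scripts to look and compute and a tool call to move; the robot and the scene stay as the last step left them, time stands still between calls to the robot, and variables do not carry over. Pictures are saved under pics/ and viewed, at most 10 in all, crops included, and the job is handed in when it is done.

Besides the shell and the picture viewer there is one more tool, called after "Request:" as name(argument=value, ...), one argument or row to a line, values as JSON. carry_out: Moves the arm, as the interface text tells. Its arguments: {"type":"object","properties":{"targets":{"type":"array"},"squeeze":{"type":"number"}},"required":["targets"]}

```bash
ls; mkdir -p pics
cat > h.py <<'E'
import numpy as np, cv2
from workcell import ctrl
def grab(n):
    f=ctrl.grab_frame(n); return {k:(np.array(v) if k!='x' else v) for k,v in f.items()}
def cloud(f):
    d=f['depth']; K=f['mtx']; v,u=np.mgrid[:d.shape[0],:d.shape[1]]
    P=np.stack([(u-K[0,2])/K[0,0]*d,(v-K[1,2])/K[1,1]*d,d],-1)
    W=(P-f['t'])@f['R']; W[d<=0]=np.nan; return W
def save(f,name,box=None,s=1):
    im=f['img'][...,::-1]
    if box: r0,r1,c0,c1=box; im=im[r0:r1,c0:c1]
    cv2.imwrite('pics/'+name,cv2.resize(im,None,fx=s,fy=s,interpolation=cv2.INTER_CUBIC))
E
python3 - <<'E'
from h import *
fs={}
for n in ['top','side']:
    f=grab(n); save(f,n+'0.png'); np.savez('/tmp/'+n+'0.npz',**f)
    W=cloud(f)
    for th in ['trough','trough_low','stand','seat','rack','board','short_a','canister','crucible','calliper','magnifier']:
        o=[]
        for fn in (ctrl.recognise,ctrl.landmark_of):
            try: r=fn(n,th)
            except Exception as e: o.append(str(e)[:30]); continue
            for x in r[:3]:
                a=x['at']; i,j=int(a[0]*420),int(a[1]*560); i=min(max(i,0),419);j=min(max(j,0),559)
                o.append((i,j,round(x['confidence'],2),W[i,j].round(3).tolist()))
            o.append('|')
        print(n,th,o)
print(ctrl.read_state())
E
```

```text
pics
top trough [(233, 419, 0.62, [0.552, -0.313, 0.039]), '|', (235, 414, 0.72, [0.548, -0.302, 0.037]), '|']
top trough_low [(257, 447, 0.68, [0.505, -0.385, -0.0]), '|', (149, 373, 0.34, [0.747, -0.228, 0.003]), '|']
top stand ['|', (224, 276, 0.89, [0.571, -0.009, 0.006]), (228, 273, 0.24, [0.561, -0.002, 0.008]), '|']
top seat [(207, 104, 0.73, [nan, nan, nan]), (232, 272, 0.68, [0.553, -0.0, 0.007]), '|', (228, 271, 0.77, [0.561, 0.002, 0.007]), '|']
top rack [(232, 122, 0.86, [0.547, 0.332, 0.002]), (150, 162, 0.2, [0.734, 0.252, 0.014]), '|', (227, 117, 0.91, [0.549, 0.316, 0.079]), (128, 268, 0.64, [0.754, 0.011, 0.112]), '|']
top board [(297, 179, 0.87, [0.412, 0.181, 0.079]), (243, 95, 0.86, [0.513, 0.344, 0.112]), (233, 120, 0.3, [0.545, 0.336, 0.003]), '|', (299, 187, 0.75, [0.406, 0.176, 0.026]), (248, 118, 0.66, [0.512, 0.337, 0.006]), '|']
top short_a [(206, 104, 0.93, [0.587, 0.333, 0.11]), (227, 101, 0.77, [0.547, 0.341, 0.097]), '|', (215, 118, 0.97, [0.585, 0.342, 0.007]), (232, 111, 0.62, [0.547, 0.355, 0.006]), '|']
top canister [(123, 267, 0.8, [0.766, 0.013, 0
[... 1963 characters left out ...]
, 'joint_pos': array([-1.1088948 ,  0.32099698, -0.07009175,  1.45046438,  0.02257145,
        1.37078018, -0.05689648]), 'joint_vel': array([ 0.00046936,  0.00095622,  0.00097175,  0.00063507, -0.00048822,
       -0.00173831, -0.00077842]), 'tau': array([ 1.37472871e-04, -4.91094625e+01, -4.03023865e-01, -3.12764704e+01,
       -6.37092604e-02,  3.37326550e-02,  1.82975776e-05]), 'tcp_pos': array([0.28147609, 0.58594168, 0.22260633]), 'tcp_rot': array([2.22030675e-01, 9.75039679e-01, 6.50655179e-05, 2.28552767e-05]), 'ft_force': array([-0.31393765, -0.11457696,  0.09711495]), 'wrist_torque': array([0.06090145, 0.02944156, 0.03259446]), 'finger_force': 0.0, 'grip_width': 0.08709327288974729}
```

View images.

View pics/top0.png

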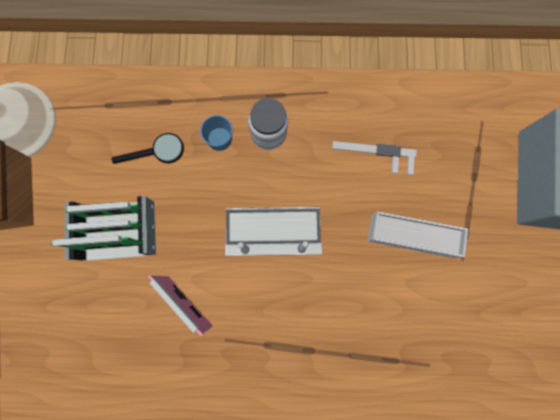

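View pics/side0.png

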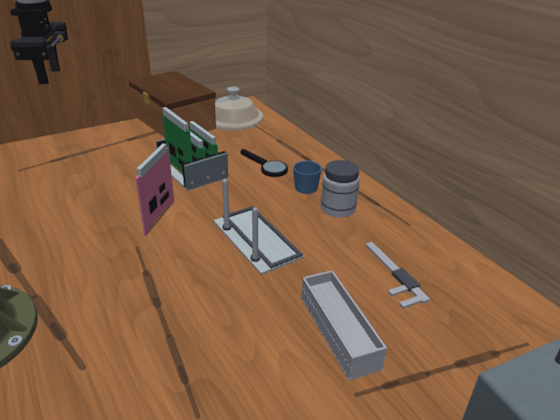

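The top view shows the stacked troughs at about (235,418), the stand at (231,273) with its posts on the robot side, the rack at (230,105), and the tall board in the nearest slot with its bar along (240,55–145). The pink decoy stands at (305,180).
Things that could be mistaken for the board: the pink one at (305,180) and the short boards' bars at (222,100) and (207,100). I choose the green one at (240,98). For the trough, the upper one has its rim at z≈60 mm.

Run:
```python
from h import *
def ld(n):
    return dict(np.load(f'/tmp/{n}0.npz'))
for n in ['top','side']:
    f=ld(n); W=cloud(f); P=W.reshape(-1,3); P=P[~np.isnan(P[:,0])]
    def sel(x0,x1,y0,y1,z0,z1): 
        q=P[(P[:,0]>x0)&(P[:,0]<x1)&(P[:,1]>y0)&(P[:,1]<y1)&(P[:,2]>z0)&(P[:,2]<z1)]; return q
    def rect(q,l):
        if len(q)<4: print(n,l,len(q)); return
        r=cv2.minAreaRect(q[:,:2].astype(np.float32)); print(n,l,len(q),np.round(r[0],4),np.round(r[1],4),round(r[2],2),'zmed',np.median(q[:,2]).round(4),'min',q.min(0).round(3),'max',q.max(0).round(3))
    rect(sel(.47,.65,-.45,-.18,.052,.068),'trough rim')
    rect(sel(.47,.65,-.45,-.18,.030,.045),'trough floor')
    for a,b in((-.12,-.0),(.0,.12)): rect(sel(.45,.56,a,b,.10,.14),'post')
    rect(sel(.45,.65,-.14,.14,.0085,.0135),'rails')
    rect(sel(.45,.65,-.14,.14,.004,.008),'plate')
    rect(sel(.45,.65,.2,.46,.15,.175),'tallbar')
    rect(sel(.45,.535,.2,.46,.155,.175),'tallbar2')
    rect(sel(.5,.567,.2,.46,.1,.12),'sh1'); rect(sel(.567,.62,.2,.46,.1,.12),'sh2')
    rect(sel(.45,.65,.2,.28,.06,.078),'cheekR'); rect(sel(.45,.65,.38,.46,.06,.078),'cheekL')
    rect(sel(.35,.47,.1,.27,.13,.2),'pink')
    q=sel(.45,.62,.2,.46,.145,.175)
    if len(q): print(np.histogram(q[:,0],12), np.histogram(q[:,1],12))
f=ld('side');save(f,'crop1.png',(100,220,130,260),5)
```

```text
top trough rim 596 [ 0.5494 -0.3086] [0.1915 0.0607] 80.0 zmed 0.0588 min [ 0.504 -0.406  0.052] max [ 0.595 -0.21   0.064]
top trough floor 2135 [ 0.5479 -0.3071] [0.1882 0.0579] 79.58 zmed 0.0373 min [ 0.505 -0.403  0.03 ] max [ 0.593 -0.21   0.045]
top post 37 [ 0.5182 -0.0651] [0.0105 0.0102] 1.18 zmed 0.127 min [ 0.513 -0.07   0.105] max [ 0.523 -0.06   0.131]
top post 36 [0.514  0.0568] [0.0105 0.0099] 3.71 zmed 0.1272 min [0.509 0.052 0.101] max [0.519 0.062 0.131]
top rails 987 [ 0.5558 -0.0029] [0.1027 0.2079] 1.69 zmed 0.0106 min [ 0.503 -0.106  0.009] max [0.609 0.102 0.013]
top plate 2650 [ 0.5533 -0.0052] [0.2681 0.1935] 87.18 zmed 0.0058 min [ 0.452 -0.137  0.004] max [0.648 0.132 0.008]
top tallbar 443 [0.5158 0.3384] [0.0105 0.1432] 5.57 zmed 0.1654 min [0.505 0.267 0.15 ] max [0.526 0.41  0.17 ]
top tallbar2 402 [0.5157 0.3397] [0.0105 0.1212] 5.57 zmed 0.1656 min [0.506 0.279 0.155] max [0.526 0.4   0.17 ]
top sh1 448 [0.5353 0.34  ] [0.0436 0.1438] 5.52 zmed 0.1107 min [0.507 0.267 0.1  ] max [0.562 0.409 0.119]
top sh2 359 [0.5872 0.3455] [0.011  0.1189] 5.2 zmed 
[... 2166 characters left out ...]
kL 78 [0.4959 0.4021] [0.0261 0.0438] 3.56 zmed 0.0698 min [0.482 0.381 0.061] max [0.51  0.425 0.077]
side pink 519 [0.4012 0.1754] [0.148  0.0132] 44.68 zmed 0.1501 min [0.35  0.122 0.13 ] max [0.454 0.227 0.162]
(array([  1,   0,   0,   0,   0,   0,   0,   0,  32, 105,  86,  38]), array([0.45060446, 0.4568124 , 0.46302034, 0.46922829, 0.47543623,
       0.48164418, 0.48785212, 0.49406006, 0.50026801, 0.50647595,
       0.5126839 , 0.51889184, 0.52509978])) (array([ 1,  0,  2, 36, 38, 28, 31, 31, 30, 27, 30,  8]), array([0.22115417, 0.23699102, 0.25282787, 0.26866472, 0.28450157,
       0.30033842, 0.31617528, 0.33201213, 0.34784898, 0.36368583,
       0.37952268, 0.39535953, 0.41119638]))
```

View pics/crop1.png

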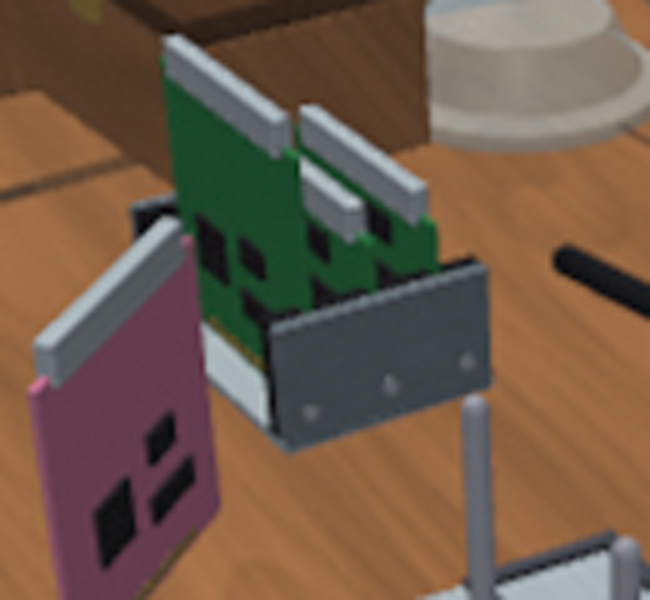

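The crop confirms it: a tall green board with an aluminium bar at crop (225,95), in the slot nearest the robot and separate from the pink one at (110,400). I'm moving towards the trough, which sits at (0.549, -0.308) with yaw -10°.

Request:
carry_out(
  targets=[
    [0.11, -0.19, 0.02, 0, 0, -0.0206, 1],
    [0.11, -0.19, 0.02, 0, 0, -0.0206, 1],
    [0.11, -0.19, 0.02, 0, 0, -0.0206, 1],
    [0.11, -0.19, 0.02, 0, 0, -0.0206, 1],
    [0.11, -0.19, 0.02, 0, 0, -0.0206, 1],
  ],
)

```text
t: 2.8
tcp_pos: [0.3922, 0.3943, 0.243]
tcp_rot: [0.523, 0.852, 0.0, 0.0]
ft_force: [0.1, 0.7, -0.4]
grip_width: 0.0872
finger_force: 0.0
```

Request:
carry_out(
  targets=[
    [0.11, -0.19, 0.02, 0, 0, -0.0206, 1],
    [0.11, -0.19, 0.02, 0, 0, -0.0206, 1],
    [0.11, -0.19, 0.02, 0, 0, -0.0206, 1],
    [0.11, -0.19, 0.02, 0, 0, -0.0206, 1],
    [0.11, -0.19, 0.02, 0, 0, -0.0206, 1],
  ],
)

```text
t: 3.3
tcp_pos: [0.5021, 0.2043, 0.2631]
tcp_rot: [0.767, 0.642, 0.0, 0.0]
ft_force: [0.5, 0.1, 0.1]
grip_width: 0.0873
finger_force: 0.0
```

Request:
carry_out(
  targets=[
    [0.02, -0.213, 0, 0, 0, 0, 1],
    [0.02, -0.213, 0, 0, 0, 0, 1],
    [0.02, -0.213, 0, 0, 0, 0, 1],
    [0.02, -0.213, 0, 0, 0, 0, 1],
    [0.02, -0.213, 0, 0, 0, 0, 1],
  ],
)

```text
t: 3.8
tcp_pos: [0.5214, -0.0088, 0.2629]
tcp_rot: [0.765, 0.644, 0.0, 0.0]
ft_force: [1.0, -0.7, -0.4]
grip_width: 0.0869
finger_force: 0.0
```

Request:
carry_out(
  targets=[
    [0.02, -0.213, 0, 0, 0, 0, 1],
    [0.02, -0.213, 0, 0, 0, 0, 1],
    [0.02, -0.213, 0, 0, 0, 0, 1],
    [0.02, -0.213, 0, 0, 0, 0, 1],
    [0.02, -0.213, 0, 0, 0, 0, 1],
  ],
)

```text
t: 4.3
tcp_pos: [0.5415, -0.2216, 0.263]
tcp_rot: [0.765, 0.644, 0.0, 0.0]
ft_force: [0.0, 0.7, 0.7]
grip_width: 0.087
finger_force: 0.0
```

Request:
carry_out(
  targets=[
    [0.02, -0.213, 0, 0, 0, 0, 1],
    [0.015, -0.213, 0, 0, 0, 0, 1],
    [0, 0, -0.2, 0, 0, 0, 1],
    [0, 0, -0.2, 0, 0, 0, 1],
    [0, 0, -0.2, 0, 0, 0, 1],
  ],
)

```text
t: 4.8
tcp_pos: [0.5486, -0.3058, 0.1415]
tcp_rot: [0.765, 0.644, 0.0, 0.0]
ft_force: [0.1, 1.0, -0.6]
grip_width: 0.0872
finger_force: 0.0
```

Run:
```python
from h import *
print(ctrl.read_state()['tcp_pos'])
f=grab('wrist'); save(f,'w1.png'); 
W=cloud(f);P=W.reshape(-1,3);P=P[~np.isnan(P[:,0])]
q=P[(abs(P[:,0]-.549)<.08)&(abs(P[:,1]+.308)<.13)&(P[:,2]>.05)&(P[:,2]<.07)]
print(len(q)); 
if len(q)>5: print(cv2.minAreaRect(q[:,:2].astype(np.float32)),q.min(0),q.max(0))
f=grab('side');save(f,'s1.png')
```

```text
[ 0.54857125 -0.30578037  0.14148148]
4103
((0.5487673282623291, -0.3086681365966797), (0.1895408034324646, 0.06034534424543381), 80.13187408447266) [ 0.50330992 -0.40317561  0.05000214] [ 0.59383037 -0.2104707   0.06215483]
```

View pics/s1.png

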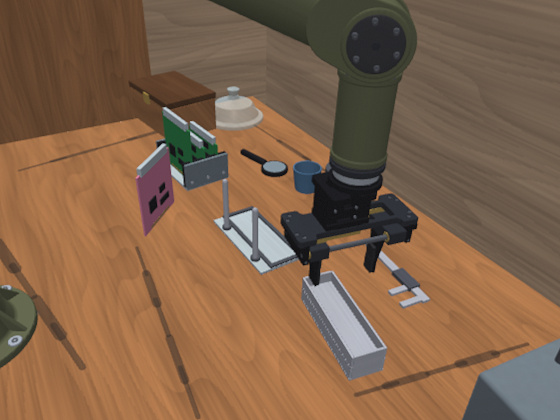

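The side view shows the gripper body's long axis lying along the closing axis, with the fingers straddling the trough at about (340,300). I'm going down to the rim.

Request:
carry_out(
  targets=[
    [0, -0.013, -0.15, 0, 0, 0, 1],
    [0, 0, -0.15, 0, 0, 0, 1],
    [0, 0, -0.12, 0, 0, 0, 1],
    [0, 0, -0.08, 0, 0, 0, 1],
    [0, 0, 0, 0, 0, 0, 1],
  ],
)

```text
t: 5.4
tcp_pos: [0.5481, -0.3073, 0.0419]
tcp_rot: [0.765, 0.644, -0.0, -0.001]
ft_force: [0.1, -0.6, 0.9]
grip_width: 0.0869
finger_force: 0.0
```

Request:
carry_out(
  targets=[
    [0, 0, 0, 0, 0, 0, 0.25],
    [0, 0, 0, 0, 0, 0, 0.1],
    [0, 0, 0, 0, 0, 0, 0],
    [0, 0, 0, 0, 0, 0, -0.2],
    [0, 0, 0, 0, 0, 0, -0.2],
  ],
  squeeze=25,
)

```text
t: 5.9
tcp_pos: [0.549, -0.3081, 0.0434]
tcp_rot: [0.765, 0.644, 0.0, 0.001]
ft_force: [0.3, -0.5, 2.6]
grip_width: 0.0597
finger_force: 25.0
```

Request:
carry_out(
  targets=[
    [0, 0, 0.03, 0, 0, 0, -0.2],
    [0, 0, 0.08, 0, 0, 0, -0.2],
    [0, 0, 0.15, 0, 0, 0, -0.2],
    [0, 0, 0.18, 0, 0, 0, -0.2],
    [0, 0, 0.2, 0, 0, 0, -0.2],
  ],
)

```text
t: 6.4
tcp_pos: [0.5475, -0.3075, 0.1717]
tcp_rot: [0.765, 0.644, -0.001, -0.001]
ft_force: [0.3, -0.2, -3.9]
grip_width: 0.0601
finger_force: 25.0
```

Request:
carry_out(
  targets=[
    [0, 0.05, 0.08, 0, 0, 0, -0.2],
    [0.01, 0.1, 0, 0, 0, 0.004, -0.2],
    [0.01, 0.15, 0, 0, 0, 0.004, -0.2],
    [0.01, 0.16, 0, 0, 0, 0.004, -0.2],
    [0.01, 0.16, 0, 0, 0, 0.004, -0.2],
  ],
)

```text
t: 6.9
tcp_pos: [0.5556, -0.1817, 0.1858]
tcp_rot: [0.731, 0.682, -0.0, -0.001]
ft_force: [1.0, 0.0, -2.8]
grip_width: 0.0598
finger_force: 25.0
```

Request:
carry_out(
  targets=[
    [0.01, 0.16, 0, 0, 0, 0.004, -0.2],
    [0.01, 0.16, 0, 0, 0, 0.004, -0.2],
    [0.01, 0.16, 0, 0, 0, 0.004, -0.2],
    [0.01, 0.16, 0, 0, 0, 0.004, -0.2],
    [0.005, 0.12, 0, 0, 0, 0.0004, -0.2],
  ],
)

```text
t: 7.4
tcp_pos: [0.5645, -0.0283, 0.1858]
tcp_rot: [0.694, 0.72, -0.0, -0.001]
ft_force: [-0.1, -0.5, -4.1]
grip_width: 0.0598
finger_force: 25.0
```

Request:
carry_out(
  targets=[
    [0, 0.08, 0, 0, 0, 0, -0.2],
    [0, 0.04, 0, 0, 0, 0, -0.2],
    [0, 0, 0, 0, 0, 0, -0.2],
    [0, 0, 0, 0, 0, 0, -0.2],
  ],
)

```text
t: 7.8
tcp_pos: [0.5651, -0.009, 0.1864]
tcp_rot: [0.696, 0.718, -0.0, 0.0]
ft_force: [0.7, -1.1, -4.4]
grip_width: 0.0599
finger_force: 25.0
```

Run:
```python
from h import *
s=ctrl.read_state();print(s['tcp_pos'],s['tcp_rot'],s['ft_force'])
for n in ['wrist','top','side']:
    f=grab(n); save(f,n+'2.png')
    np.savez('/tmp/'+n+'2.npz',**f)
    W=cloud(f);P=W.reshape(-1,3);P=P[~np.isnan(P[:,0])]
    zr=s['tcp_pos'][2]+.0166
    q=P[(abs(P[:,0]-.566)<.08)&(abs(P[:,1]+.003)<.12)&(abs(P[:,2]-zr)<.006)]
    print(n,len(q))
    if len(q)>5: print(cv2.minAreaRect(q[:,:2].astype(np.float32)),q.min(0),q.max(0),q.mean(0))
```

```text
[ 0.56510423 -0.0090076   0.18639678] [ 6.95973432e-01  7.18067360e-01 -4.66021983e-04  1.74244331e-04] [ 0.6843755  -1.05325146 -4.38279579]
wrist 8168
((0.5635367035865784, 0.022843383252620697), (0.07768172025680542, 0.1258203089237213), 2.415233612060547) [ 0.52561665 -0.04112519  0.19699859] [0.60326069 0.086205   0.20896919] [0.56313703 0.04364407 0.20226294]
top 151
((0.5649168491363525, -0.01067303866147995), (0.05890780687332153, 0.18906334042549133), 1.495543360710144) [ 0.53306678 -0.10502689  0.19726791] [0.59674697 0.08452432 0.20583061] [ 0.56173302 -0.05154626  0.20225582]
side 568
((0.5639855861663818, -0.011105932295322418), (0.19178947806358337, 0.07809475809335709), 88.73399353027344) [ 0.52466392 -0.10670135  0.19700282] [0.60290839 0.08504941 0.20896327] [ 0.56601112 -0.04169509  0.20182736]
```

View pics/side2.png

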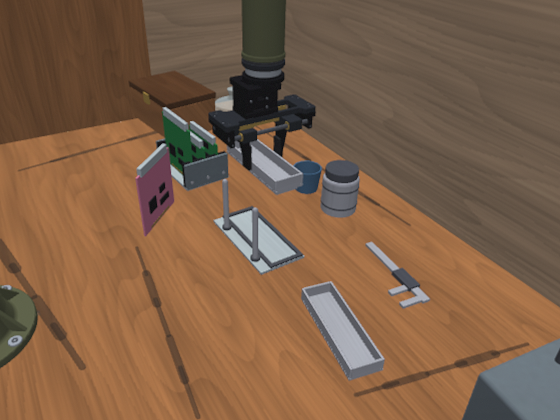

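The trough is held level at (0.565, -0.0105), and the lower one has stayed put at about (340,325). I'm correcting y by +8 mm and lowering.

Request:
carry_out(
  targets=[
    [0.005, 0.04, -0.1, 0, 0, 0, -0.2],
    [0, 0, -0.15, 0, 0, 0, -0.2],
    [0, 0, -0.15, 0, 0, 0, -0.2],
    [0, 0, -0.15, 0, 0, 0, -0.2],
    [0, 0, -0.12, 0, 0, 0, -0.2],
  ],
)

```text
t: 8.45
tcp_pos: [0.5658, -0.0009, 0.0509]
tcp_rot: [0.696, 0.718, -0.001, -0.0]
ft_force: [0.2, -0.6, -4.0]
grip_width: 0.0597
finger_force: 25.0
```

Request:
carry_out(
  targets=[
    [0, 0, -0.05, 0, 0, 0, -0.2],
    [0, 0, -0.03, 0, 0, 0, -0.2],
    [0, 0, -0.02, 0, 0, 0, -0.2],
    [0, 0, 0, 0, 0, 0, -0.2],
    [0, 0, 0, 0, 0, 0, -0.2],
  ],
)

```text
t: 8.95
tcp_pos: [0.5673, 0.0001, 0.0337]
tcp_rot: [0.696, 0.718, 0.001, 0.001]
ft_force: [0.3, 0.0, -3.2]
grip_width: 0.0597
finger_force: 25.0
```

Request:
carry_out(
  targets=[
    [0, 0, -0.02, 0, 0, 0, -0.2],
    [0, 0, -0.015, 0, 0, 0, -0.2],
    [0, 0, -0.01, 0, 0, 0, -0.2],
    [0, 0, 0, 0, 0, 0, -0.2],
  ],
)

```text
t: 9.35
tcp_pos: [0.5664, 0.0001, 0.0235]
tcp_rot: [0.696, 0.718, -0.0, -0.0]
ft_force: [0.1, 0.5, -3.9]
grip_width: 0.06
finger_force: 25.0
```

Request:
carry_out(
  targets=[
    [0, 0, -0.01, 0, 0, 0, -0.2],
    [0, 0, -0.005, 0, 0, 0, -0.2],
    [0, 0, 0, 0, 0, 0, -0.2],
  ],
)

```text
t: 9.65
tcp_pos: [0.5665, 0.0002, 0.0233]
tcp_rot: [0.696, 0.718, 0.0, -0.001]
ft_force: [-9.0, 0.2, 16.2]
grip_width: 0.06
finger_force: 25.0
```

Run:
```python
from h import *
s=ctrl.read_state();print(s['tcp_pos'],s['ft_force'])
for n in ['top','side']:
    f=grab(n)
    W=cloud(f);P=W.reshape(-1,3);P=P[~np.isnan(P[:,0])]
    m=(abs(P[:,0]-.566)<.06)&(abs(P[:,1]+.003)<.12)
    q=P[m&(abs(P[:,2]-.040)<.006)]; q=q[(q[:,0]>.53)&(q[:,0]<.605)]
    print(n,len(q),cv2.minAreaRect(q[:,:2].astype(np.float32)))
    e=q[abs(q[:,1])>.06]; print('rim z pct',np.percentile(e[:,2],[50,90]))
    fl=P[m&(abs(P[:,2]-.018)<.005)&(abs(P[:,0]-.57)<.015)]; print('floor',len(fl),np.median(fl[:,2]) if len(fl) else 0)
```

```text
[5.66516368e-01 1.70549859e-04 2.32905391e-02] [-8.96252963  0.18720789 16.17722168]
top 138 ((0.5664743185043335, -0.0008247494697570801), (0.05887520685791969, 0.18961983919143677), 1.6824735403060913)
rim z pct [0.0394342  0.04162523]
floor 186 0.017475359206705877
side 390 ((0.5672800540924072, -0.007283210754394531), (0.07480638474225998, 0.1800193041563034), 5.415175914764404)
rim z pct [0.03944268 0.04171428]
floor 404 0.018688651547419284
```

Seated: contact force felt, and the floor reads z≈18 mm. I'm letting go.

Request:
carry_out(
  targets=[
    [0, 0, 0.008, 0, 0, 0, -0.2],
    [0, 0, 0, 0, 0, 0, 0.5],
    [0, 0, 0, 0, 0, 0, 1],
    [0, 0, 0, 0, 0, 0, 1],
    [0, 0, 0, 0, 0, 0, 1],
  ],
)

```text
t: 10.25
tcp_pos: [0.5666, 0.0001, 0.0221]
tcp_rot: [0.696, 0.718, 0.0, 0.0]
ft_force: [-0.3, -0.4, 0.0]
grip_width: 0.0814
finger_force: 0.0
```

Request:
carry_out(
  targets=[
    [0, 0, 0.05, 0, 0, 0, 1],
    [0, 0, 0.15, 0, 0, 0, 1],
    [0, 0, 0.2, 0, 0, 0, 1],
    [0, 0, 0.22, 0, 0, 0, 1],
    [0, 0, 0.22, 0, 0, 0, 1],
  ],
)

```text
t: 10.75
tcp_pos: [0.5662, -0.0002, 0.1925]
tcp_rot: [0.696, 0.718, 0.0, 0.0]
ft_force: [1.4, 0.3, -1.2]
grip_width: 0.0871
finger_force: 0.0
```

Request:
carry_out(
  targets=[
    [-0.01, 0.1, 0.2, 0, 0, 0, 1],
    [-0.02, 0.1, 0.08, 0, 0, 0, 1],
  ],
)

```text
t: 10.95
tcp_pos: [0.5626, 0.0396, 0.2518]
tcp_rot: [0.697, 0.718, 0.003, 0.002]
ft_force: [0.3, 0.5, 0.1]
grip_width: 0.0868
finger_force: 0.0
```

Run:
```python
from h import *
s=ctrl.read_state();print(s['tcp_pos'],s['tcp_rot'],s['joint_pos'].round(2))
for n in ['top','side','wrist']:
    f=grab(n)
    W=cloud(f);P=W.reshape(-1,3);P=P[~np.isnan(P[:,0])]
    m=(abs(P[:,0]-.566)<.06)&(abs(P[:,1]+.003)<.12)
    q=P[m&(abs(P[:,2]-.040)<.005)]; q=q[(q[:,0]>.527)&(q[:,0]<.605)]
    print(n,len(q),cv2.minAreaRect(q[:,:2].astype(np.float32)),'rim z',[np.median(q[(q[:,1]>.06),2]),np.median(q[(q[:,1]<-.06),2])])
    for a,b in((-.12,-.0),(.0,.12)):
        p=P[(abs(P[:,0]-.516)<.02)&(P[:,1]>a)&(P[:,1]<b)&(P[:,2]>.11)&(P[:,2]<.135)]
        if len(p): print('post',len(p),p[:,:2].min(0).round(4),p[:,:2].max(0).round(4),p[:,2].max().round(4))
    t=P[(P[:,0]>.48)&(P[:,0]<.54)&(P[:,1]>.25)&(P[:,1]<.43)&(P[:,2]>.158)&(P[:,2]<.175)]
    if len(t)>9: print('bar',len(t),cv2.minAreaRect(t[:,:2].astype(np.float32)),np.median(t[:,2]))
```

```text
[0.56256774 0.03960618 0.25180965] [0.69653342 0.71751305 0.00335829 0.00222337] [-0.6   0.12  0.53  1.65 -0.06  1.38 -0.03]
top 207 ((0.5683503746986389, -0.053369175642728806), (0.05860866233706474, 0.08523311465978622), 1.0050091743469238) rim z [np.float64(nan), np.float64(0.03907226432079715)]
post 33 [ 0.5135 -0.0704] [ 0.5231 -0.0606] 0.1314
bar 392 ((0.5155916213989258, 0.3386334776878357), (0.010674593970179558, 0.11996545642614365), 5.212741374969482) 0.16565254963937512
side 489 ((0.5662325024604797, 0.0018879249691963196), (0.06238812953233719, 0.19612793624401093), 1.8337671756744385) rim z [np.float64(0.0392893680272446), np.float64(0.039553630978626055)]
post 60 [ 0.511  -0.0718] [ 0.5222 -0.0614] 0.1315
post 56 [0.507  0.0502] [0.5186 0.0615] 0.1313
bar 151 ((0.5137231945991516, 0.3387536406517029), (0.011695284396409988, 0.1230463758111), 6.196743011474609) 0.16536972008142597
wrist 1363 ((0.5665761232376099, -0.0008740425109863281), (0.06008848547935486, 0.19081424176692963), 1.7285770177841187) rim z [np.float64(0.039762393353701436), np.float64(0.03968071122990933)]
post 236 [ 0.5123 -0.0707] [ 0.5239 -0.059 ] 0.1308
post 216 [0.5083 0.0526] [0.5198 0.0641] 0.131
  return _methods._mean(a, axis=axis, dtype=dtype,
  ret = ret.dtype.type(ret / rcount)
```

The trough is flat and centred at (0.5666, -0.0009). Next is the board.

Request:
carry_out(
  targets=[
    [-0.034, 0.21, 0, 0, 0, 0.002, 1],
    [-0.034, 0.21, 0, 0, 0, 0.002, 1],
    [-0.034, 0.21, 0, 0, 0, 0.002, 1],
    [-0.034, 0.21, 0, 0, 0, 0.002, 1],
    [-0.034, 0.21, 0, 0, 0, 0.002, 1],
  ],
)

```text
t: 11.6
tcp_pos: [0.526, 0.2496, 0.2445]
tcp_rot: [0.673, 0.739, -0.001, 0.0]
ft_force: [1.7, -0.7, 0.5]
grip_width: 0.0871
finger_force: 0.0
```

Request:
carry_out(
  targets=[
    [-0.034, 0.21, 0, 0, 0, 0.0003, 1],
    [-0.03, 0.21, 0, 0, 0, 0, 1],
    [0, 0, -0.1, 0, 0, 0, 1],
    [0, 0, 0, 0, 0, 0, 1],
    [0, 0, 0, 0, 0, 0, 1],
  ],
)

```text
t: 12.1
tcp_pos: [0.5141, 0.3315, 0.2248]
tcp_rot: [0.673, 0.74, -0.002, 0.001]
ft_force: [-0.0, -1.6, 0.2]
grip_width: 0.0872
finger_force: 0.0
```

Run:
```python
from h import *
s=ctrl.read_state();print(s['tcp_pos'],s['tcp_rot'],s['joint_pos'].round(2))
for n in ['wrist','side']:
    f=grab(n); save(f,n+'3.png')
    W=cloud(f);P=W.reshape(-1,3);P=P[~np.isnan(P[:,0])]
    t=P[(P[:,0]>.48)&(P[:,0]<.54)&(P[:,1]>.25)&(P[:,1]<.43)&(P[:,2]>.158)&(P[:,2]<.175)]
    if len(t)>9: print('bar',len(t),cv2.minAreaRect(t[:,:2].astype(np.float32)),np.median(t[:,2]))
```

```text
[0.51410425 0.33146591 0.22484004] [ 6.73029433e-01  7.39613435e-01 -1.75944243e-03  5.03395305e-04] [-0.89  0.24  0.33  1.56 -0.08  1.36 -0.46]
bar 2358 ((0.5139057636260986, 0.3508051931858063), (0.009949550032615662, 0.09699439257383347), 5.245246410369873) 0.16570584464167676
bar 151 ((0.5135176777839661, 0.33993035554885864), (0.01268364954739809, 0.123801089823246), 6.269356727600098) 0.1654074519793336
```

View pics/wrist3.png

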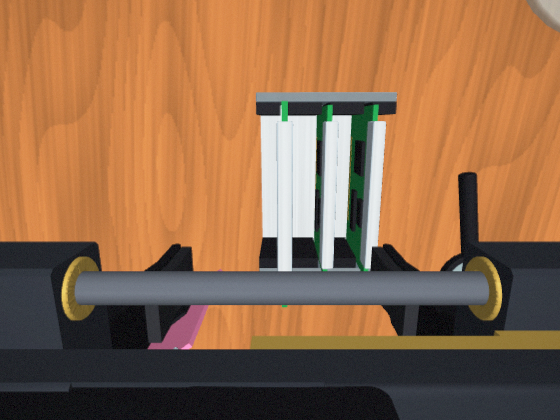

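The wrist view shows the tall bar at columns 278–292, lined up between the fingers. The short bars are to its right at about columns 328 and 373.

Request:
carry_out(
  targets=[
    [0.005, 0.035, 0, 0, 0, 0, 1],
    [0, 0, -0.12, 0, 0, 0, 1],
    [0, 0, -0.14, 0, 0, 0, 1],
    [0, 0, -0.12, 0, 0, 0, 1],
    [0, 0, -0.06, 0, 0, 0, 1],
  ],
)

```text
t: 12.7
tcp_pos: [0.5141, 0.3405, 0.1365]
tcp_rot: [0.672, 0.74, -0.001, -0.0]
ft_force: [-1.0, -0.2, -0.9]
grip_width: 0.0871
finger_force: 0.0
```

Request:
carry_out(
  targets=[
    [0, 0, 0, 0, 0, 0, 0.4],
    [0, 0, 0, 0, 0, 0, 0],
    [0, 0, 0, 0, 0, 0, -0.4],
    [0, 0, 0, 0, 0, 0, -0.7],
    [0, 0, 0, 0, 0, 0, -0.9],
  ],
  squeeze=35,
)

```text
t: 13.2
tcp_pos: [0.5151, 0.3414, 0.1392]
tcp_rot: [0.672, 0.741, 0.001, 0.0]
ft_force: [0.6, 0.0, 0.3]
grip_width: 0.0548
finger_force: 0.0
```

Request:
carry_out(
  targets=[
    [0, 0, 0, 0, 0, 0, -1],
    [0, 0, 0, 0, 0, 0, -1],
    [0, 0, 0, 0, 0, 0, -1],
  ],
)

```text
t: 13.5
tcp_pos: [0.5146, 0.3411, 0.1382]
tcp_rot: [0.672, 0.741, -0.0, 0.0]
ft_force: [0.8, -1.4, -0.7]
grip_width: 0.031
finger_force: 0.0
```

Request:
carry_out(
  targets=[
    [0, 0, 0, 0, 0, 0, -1],
    [0, 0, 0, 0, 0, 0, -1],
    [0, 0, 0, 0, 0, 0, -1],
    [0, 0, 0, 0, 0, 0, -1],
    [0, 0, 0, 0, 0, 0, -1],
  ],
)

```text
t: 14.0
tcp_pos: [0.5147, 0.3411, 0.1381]
tcp_rot: [0.672, 0.741, -0.0, 0.0]
ft_force: [0.9, 0.1, -0.7]
grip_width: 0.0098
finger_force: 35.0
```

Request:
carry_out(
  targets=[
    [0, 0, 0.03, 0, 0, 0, -1],
    [0, 0, 0.06, 0, 0, 0, -1],
    [0, 0, 0.1, 0, 0, 0, -1],
    [0, 0, 0.1, 0, 0, 0, -1],
    [0, 0, 0.1, 0, 0, 0, -1],
  ],
)

```text
t: 14.5
tcp_pos: [0.5147, 0.3411, 0.2179]
tcp_rot: [0.672, 0.741, 0.0, 0.0]
ft_force: [0.2, -0.4, -1.2]
grip_width: 0.01
finger_force: 35.0
```

Request:
carry_out(
  targets=[
    [0, 0, 0.1, 0, 0, 0, -1],
    [0, 0, 0.1, 0, 0, 0, -1],
    [0, 0, 0.08, 0, 0, 0, -1],
    [0, 0, 0.04, 0, 0, 0, -1],
    [0, 0, 0, 0, 0, 0, -1],
  ],
)

```text
t: 15.0
tcp_pos: [0.5152, 0.3415, 0.282]
tcp_rot: [0.672, 0.741, 0.001, 0.0]
ft_force: [-0.5, -0.0, -2.4]
grip_width: 0.0101
finger_force: 35.0
```

Run:
```python
from h import *
f=grab('side'); save(f,'side4.png')
```

```text
(no output)
```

View pics/side4.png

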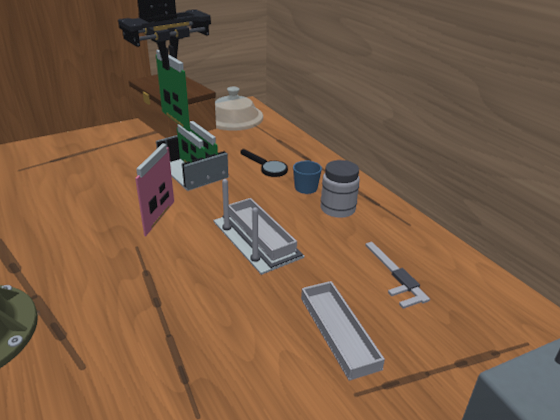

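The board is clear of the rack with its lower edge at z≈0.15, and the short boards and the trough are undisturbed. I'm moving it over the stand.

Request:
carry_out(
  targets=[
    [0.004, -0.1, 0.01, 0, 0, -0.001, -1],
    [0.004, -0.19, 0, 0, 0, -0.001, -1],
    [0.004, -0.19, 0, 0, 0, -0.001, -1],
    [0.004, -0.19, 0, 0, 0, -0.001, -1],
    [0.004, -0.19, 0, 0, 0, -0.001, -1],
  ],
)

```text
t: 15.55
tcp_pos: [0.5179, 0.166, 0.2812]
tcp_rot: [0.684, 0.729, -0.001, -0.0]
ft_force: [0.4, -0.8, -2.0]
grip_width: 0.0098
finger_force: 35.0
```

Request:
carry_out(
  targets=[
    [0.004, -0.19, 0, 0, 0, -0.001, -1],
    [0.004, -0.19, 0, 0, 0, -0.001, -1],
    [0.004, -0.19, 0, 0, 0, -0.001, -1],
    [0.004, -0.19, 0, 0, 0, -0.001, -1],
    [0.004, -0.09, 0, 0, 0, -0.001, -1],
  ],
)

```text
t: 16.05
tcp_pos: [0.5215, -0.0066, 0.2816]
tcp_rot: [0.697, 0.717, -0.001, 0.0]
ft_force: [-0.2, -0.4, -2.2]
grip_width: 0.0097
finger_force: 35.0
```

Request:
carry_out(
  targets=[
    [0, 0, 0, 0.0003, -0.0104, 0, -1],
    [0, 0, 0, 0.0003, -0.0104, 0, -1],
    [0, 0, 0, 0.0003, -0.0104, 0, -1],
    [0, 0, 0, 0.0003, -0.0102, 0, -1],
    [0, 0, 0, 0, 0, 0, -1],
  ],
)

```text
t: 16.55
tcp_pos: [0.5204, -0.0008, 0.2811]
tcp_rot: [0.689, 0.713, 0.093, 0.09]
ft_force: [0.1, -0.5, -0.6]
grip_width: 0.0098
finger_force: 35.0
```

```bash
cat > meas.py <<'E'
from h import *
from scipy.spatial.transform import Rotation as R
s=ctrl.read_state();p=s['tcp_pos'];r=R.from_quat(s['tcp_rot']);M=r.as_matrix()
print(p,'tool y',M[:,1].round(4),'tool z',M[:,2].round(4),s['joint_pos'].round(2),s['ft_force'].round(1))
for n in ['side','top','wrist']:
    f=grab(n); W=cloud(f); hsv=cv2.cvtColor(f['img'],cv2.COLOR_RGB2HSV)
    g=(hsv[...,0]>45)&(hsv[...,0]<85)&(hsv[...,1]>120)&(W[...,1]<.12)&(W[...,1]>-.12)&(W[...,0]>.44)&(W[...,0]<.66)
    q=W[g]
    if len(q)<30: print(n,len(q)); continue
    c=np.median(q,0); q=q[np.linalg.norm(q-c,axis=1)<.12]
    l=(q-p)@M   # tool frame
    nn=np.linalg.svd(q-q.mean(0),full_matrices=False)[2][2]
    print(n,len(q),'world min',np.percentile(q,1,0).round(4),'max',np.percentile(q,99,0).round(4),'tool-frame min',np.percentile(l,1,0).round(4),'max',np.percentile(l,99,0).round(4),'normal',nn.round(3))
E
python3 meas.py
```

```text
[ 0.52042961 -0.00084758  0.28111346] tool y [0.9661 0.0336 0.2558] tool z [ 0.2557  0.0089 -0.9667] [-0.62 -0.23  0.49  1.91  0.14  1.18 -0.13] [ 0.1 -0.5 -0.6]
side 1326 world min [ 0.517  -0.0742  0.1597] max [0.5531 0.0638 0.2907] tool-frame min [-0.0738 -0.0051 -0.0107] max [0.0643 0.0008 0.1253] normal [0.965 0.039 0.259]
top 179 world min [ 0.5204 -0.0723  0.1814] max [0.5524 0.0671 0.2939] tool-frame min [-0.0715  0.0007 -0.0127] max [0.0675 0.0036 0.104 ] normal [0.964 0.031 0.262]
wrist 331 world min [0.4567 0.0078 0.2925] max [0.5626 0.0694 0.3949] tool-frame min [ 0.0067 -0.0343 -0.1187] max [ 0.0703  0.0594 -0.0116] normal [-0.229 -0.835 -0.501]
```

Request:
carry_out(
  targets=[
    [0.01, 0.015, -0.05, 0, 0, 0, -1],
    [0, 0, -0.12, 0, 0, 0, -1],
    [0, 0, -0.12, 0, 0, 0, -1],
    [0, 0, -0.12, 0, 0, 0, -1],
    [0, 0, -0.09, 0, 0, 0, -1],
  ],
)

```text
t: 17.2
tcp_pos: [0.524, 0.0021, 0.1794]
tcp_rot: [0.689, 0.713, 0.091, 0.09]
ft_force: [0.1, 0.5, -1.1]
grip_width: 0.0097
finger_force: 35.0
```

Request:
carry_out(
  targets=[
    [0, 0, 0, 0, 0, 0, -1],
    [0, 0, 0, 0, 0, 0, -1],
  ],
)

```text
t: 17.4
tcp_pos: [0.5249, 0.0021, 0.1818]
tcp_rot: [0.689, 0.713, 0.092, 0.091]
ft_force: [0.3, 0.6, -1.0]
grip_width: 0.0097
finger_force: 35.0
```

```bash
python3 meas.py
python3 - <<'E'
from h import *
f=grab('side'); save(f,'side5.png',(120,300,160,360),4)
E
```

```text
[0.52492364 0.00211706 0.18184245] tool y [0.966  0.0333 0.2563] tool z [ 0.2562  0.0064 -0.9666] [-0.62 -0.15  0.52  2.05  0.12  0.97 -0.12] [ 0.3  0.6 -1. ]
side 951 world min [ 0.5209 -0.0714  0.0619] max [0.5567 0.067  0.1932] tool-frame min [-0.0739 -0.0051 -0.012 ] max [0.0645 0.0009 0.124 ] normal [0.964 0.039 0.262]
top 162 world min [ 0.5257 -0.0669  0.0909] max [0.5543 0.0702 0.1943] tool-frame min [-0.0695  0.0017 -0.0125] max [0.0676 0.0037 0.095 ] normal [-0.965 -0.031 -0.261]
wrist 291 world min [0.455  0.0229 0.1939] max [0.5277 0.0724 0.2946] tool-frame min [ 0.0226 -0.0403 -0.1201] max [ 0.0704  0.0173 -0.0127] normal [-0.122 -0.877 -0.465]
```

View pics/side5.png

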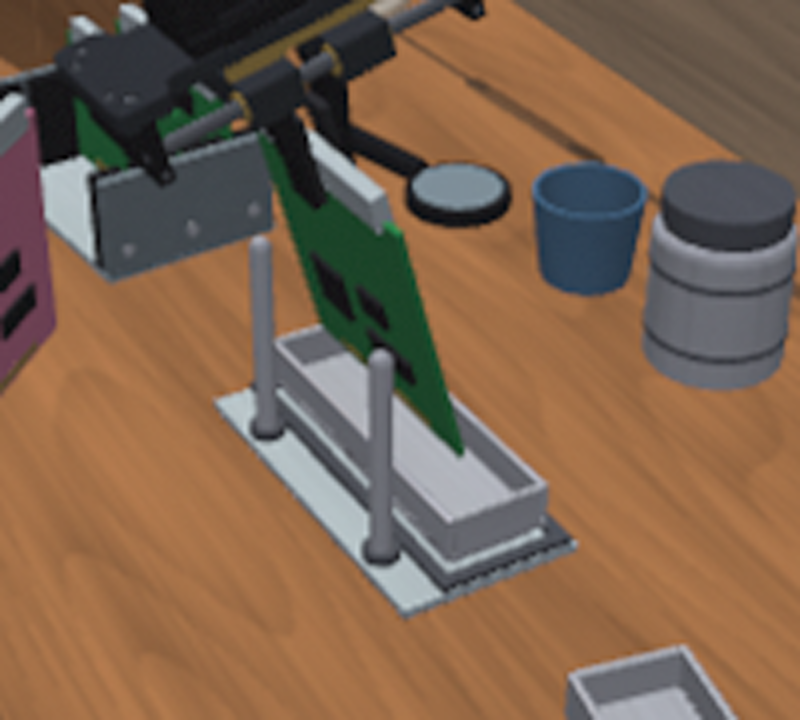

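The crop shows the board leaning the right way, centred over the trough, with its lower corner at crop (460,450) and just in front of both posts. I'm lowering it.

Request:
carry_out(
  targets=[
    [-0.01, 0, -0.06, 0, 0, 0, -1],
    [0, 0, -0.05, 0, 0, 0, -1],
    [0, 0, -0.03, 0, 0, 0, -1],
    [0, 0, -0.01, 0, 0, 0, -1],
    [0, 0, 0, 0, 0, 0, -1],
  ],
)

```text
t: 18.1
tcp_pos: [0.5223, 0.002, 0.1516]
tcp_rot: [0.689, 0.713, 0.092, 0.09]
ft_force: [-1.4, -1.1, -2.1]
grip_width: 0.0097
finger_force: 35.0
```

Request:
carry_out(
  targets=[
    [0, 0, -0.007, 0, 0, 0, -1],
    [0, 0, 0, 0, 0, 0, -1],
  ],
)

```text
t: 18.3
tcp_pos: [0.5229, 0.0022, 0.151]
tcp_rot: [0.689, 0.713, 0.093, 0.091]
ft_force: [-0.3, -1.2, -1.3]
grip_width: 0.0094
finger_force: 35.0
```

Request:
carry_out(
  targets=[
    [0, 0, -0.007, 0, 0, 0, -1],
    [0, 0, 0, 0, 0, 0, -1],
  ],
)

```text
t: 18.5
tcp_pos: [0.5226, 0.0021, 0.1494]
tcp_rot: [0.689, 0.713, 0.093, 0.091]
ft_force: [-0.4, -0.3, -1.7]
grip_width: 0.0097
finger_force: 35.0
```

Request:
carry_out(
  targets=[
    [0, 0, -0.007, 0, 0, 0, -1],
    [0, 0, 0, 0, 0, 0, -1],
  ],
)

```text
t: 18.7
tcp_pos: [0.5225, 0.0021, 0.1478]
tcp_rot: [0.689, 0.713, 0.093, 0.091]
ft_force: [-0.3, 0.2, -3.0]
grip_width: 0.0097
finger_force: 35.0
```

Request:
carry_out(
  targets=[
    [0, 0, -0.005, 0, 0, 0, -1],
    [0, 0, 0, 0, 0, 0, -1],
  ],
)

```text
t: 18.9
tcp_pos: [0.5226, 0.0021, 0.1469]
tcp_rot: [0.689, 0.713, 0.093, 0.091]
ft_force: [0.4, -0.2, -1.1]
grip_width: 0.0098
finger_force: 35.0
```

Request:
carry_out(
  targets=[
    [0, 0, -0.005, 0, 0, 0, -1],
    [0, 0, 0, 0, 0, 0, -1],
  ],
)

```text
t: 19.1
tcp_pos: [0.5228, 0.0021, 0.1462]
tcp_rot: [0.689, 0.713, 0.093, 0.091]
ft_force: [-0.5, -0.1, -1.9]
grip_width: 0.0094
finger_force: 35.0
```

Request:
carry_out(
  targets=[
    [0, 0, -0.006, 0, 0, 0, -1],
    [0, 0, 0, 0, 0, 0, -1],
  ],
)

```text
t: 19.3
tcp_pos: [0.5236, 0.0021, 0.1462]
tcp_rot: [0.689, 0.713, 0.094, 0.091]
ft_force: [-1.6, -0.9, 6.7]
grip_width: 0.0097
finger_force: 35.1
```

Request:
carry_out(
  targets=[
    [0, 0, -0.006, 0, 0, 0, -1],
    [0, 0, 0, 0, 0, 0, -1],
  ],
)

```text
t: 19.5
tcp_pos: [0.5244, 0.0021, 0.1463]
tcp_rot: [0.689, 0.713, 0.094, 0.092]
ft_force: [-4.6, -0.4, 13.1]
grip_width: 0.0098
finger_force: 35.2
```

The lower edge is on the trough floor. I'm relieving the force and opening.

Request:
carry_out(
  targets=[
    [0, 0, 0.007, 0, 0, 0, -1],
    [0, 0, 0, 0, 0, 0, -0.9],
    [0, 0, 0, 0, 0, 0, -0.7],
    [0, 0, 0, 0, 0, 0, -0.5],
    [0, 0, 0, 0, 0, 0, -0.2],
  ],
  squeeze=10,
)

```text
t: 20.0
tcp_pos: [0.5223, 0.0021, 0.1445]
tcp_rot: [0.689, 0.713, 0.093, 0.09]
ft_force: [-0.4, -0.4, 0.1]
grip_width: 0.0221
finger_force: 0.0
```

Request:
carry_out(
  targets=[
    [0, 0, 0, 0, 0, 0, 0.2],
    [0, 0, 0, 0, 0, 0, 0.6],
    [0, 0, 0, 0, 0, 0, 1],
    [0, 0, 0, 0, 0, 0, 1],
    [0, 0, 0, 0, 0, 0, 1],
  ],
)

```text
t: 20.5
tcp_pos: [0.5227, 0.0021, 0.145]
tcp_rot: [0.689, 0.713, 0.093, 0.091]
ft_force: [0.2, -0.4, -0.3]
grip_width: 0.0611
finger_force: 0.0
```

```bash
python3 meas.py
python3 - <<'E'
from h import *
f=grab('side'); save(f,'side6.png',(120,300,160,360),4)
E
```

```text
[0.52269294 0.00213401 0.14499894] tool y [0.9657 0.0332 0.2574] tool z [ 0.2573  0.0074 -0.9663] [-0.62 -0.12  0.53  2.1   0.1   0.89 -0.1 ] [ 0.2 -0.4 -0.3]
side 692 world min [ 0.5153 -0.0722  0.0271] max [0.5556 0.0653 0.1556] tool-frame min [-0.0745 -0.0071 -0.0128] max [ 0.0628 -0.0007  0.1218] normal [0.955 0.039 0.294]
top 340 world min [ 0.5132 -0.0679  0.0398] max [0.554  0.0702 0.158 ] tool-frame min [-0.0699 -0.0046 -0.0143] max [0.068  0.0037 0.1093] normal [0.954 0.032 0.298]
wrist 762 world min [ 0.4515 -0.0068  0.0505] max [0.5469 0.0722 0.2591] tool-frame min [-0.0091 -0.0418 -0.1189] max [0.0703 0.0392 0.0979] normal [-0.924 -0.196 -0.329]
```

View pics/side6.png

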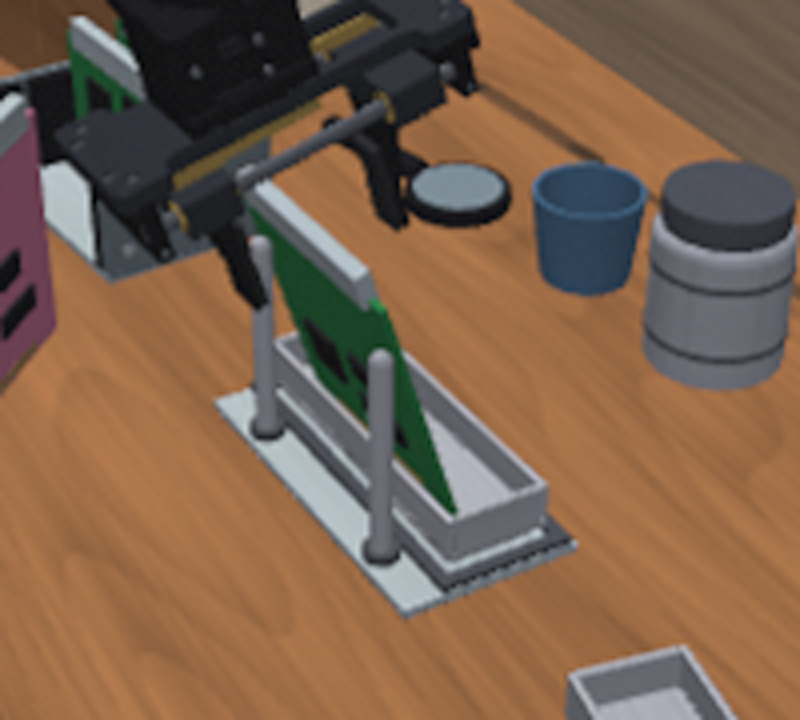

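The board has settled back on both posts at a lean of about 0.30 rad. I'm opening fully and retreating along the tool axis.

Request:
carry_out(
  targets=[
    [0, 0, 0, 0, 0, 0, 1],
    [0, 0, 0, 0, 0, 0, 1],
    [-0.013, 0, 0.05, 0, 0, 0, 1],
    [-0.025, 0, 0.1, 0, 0, 0, 1],
    [-0.025, 0, 0.1, 0, 0, 0, 1],
  ],
)

```text
t: 21.2
tcp_pos: [0.5097, 0.0019, 0.196]
tcp_rot: [0.689, 0.713, 0.093, 0.091]
ft_force: [0.7, 0.9, 0.1]
grip_width: 0.0871
finger_force: 0.0
```

Request:
carry_out(
  targets=[
    [0, 0, 0.15, 0, 0, 0, 1],
    [0, 0, 0.15, 0, 0, 0, 1],
    [0, 0, 0.1, 0, 0, 0, 1],
    [0, 0, 0, 0, 0, 0, 1],
    [0, 0, 0, 0, 0, 0, 1],
  ],
)

```text
t: 21.7
tcp_pos: [0.5099, 0.002, 0.2752]
tcp_rot: [0.689, 0.713, 0.093, 0.091]
ft_force: [-0.4, 0.3, -0.6]
grip_width: 0.0872
finger_force: 0.0
```

```bash
python3 meas.py
python3 - <<'E'
from h import *
for n in ['side','top']:
    f=grab(n); W=cloud(f);P=W.reshape(-1,3);P=P[~np.isnan(P[:,0])]
    q=P[(abs(P[:,0]-.566)<.039)&(abs(P[:,1]+.003)<.12)&(abs(P[:,2]-.039)<.004)&((P[:,0]>.575)|(abs(P[:,1])>.08))]
    print(n,len(q),q.min(0).round(3),q.max(0).round(3))
    q=P[(P[:,0]>.47)&(P[:,0]<.65)&(P[:,1]<-.18)&(P[:,1]>-.45)&(P[:,2]>.028)&(P[:,2]<.04)]
    print('low',cv2.minAreaRect(q[:,:2].astype(np.float32)))
E
```

```text
[0.50992922 0.00204276 0.27524424] tool y [0.9656 0.033  0.2579] tool z [ 0.2578  0.0077 -0.9662] [-0.61 -0.25  0.46  1.94  0.15  1.18 -0.15] [-0.4  0.3 -0.6]
side 697 world min [ 0.5153 -0.0717  0.0257] max [0.5551 0.0644 0.1548] tool-frame min [-0.0742 -0.0285  0.1179] max [ 0.0614 -0.022   0.2525] normal [0.955 0.039 0.294]
top 244 world min [ 0.5176 -0.0682  0.0419] max [0.5538 0.0697 0.1572] tool-frame min [-0.0706 -0.0254  0.1156] max [ 0.0668 -0.0173  0.2364] normal [-0.953 -0.031 -0.3  ]
wrist 1159 world min [ 0.51   -0.0659  0.0386] max [0.5517 0.072  0.1577] tool-frame min [-0.0688 -0.0284  0.1146] max [ 0.0696 -0.02    0.2395] normal [0.952 0.035 0.303]
side 262 [ 0.533 -0.098  0.035] [0.598 0.095 0.043]
low ((0.5484914183616638, -0.3070051074028015), (0.1942037045955658, 0.06228991970419884), 80.24409484863281)
top 187 [ 0.535 -0.096  0.035] [0.598 0.095 0.043]
low ((0.5494790077209473, -0.308963418006897), (0.19159537553787231, 0.06085967272520065), 80.05042266845703)
```

The board is steady at a lean of 0.30 rad and centred, the trough is seated, and the lower trough hasn't moved. I'm handing the job in.

```bash
python3 -c "
from workcell import ctrl
print(ctrl.job_done())"
```

```text
the job is handed in; nothing more can be done
None
```

I finished the job and handed it in, with no verdict returned: the trough is seated flat in the stand's pocket, and the tall board stands centred in it, bar up, leaning about 0.30 rad on both posts. The lower trough measured as unmoved, and the short boards and bystanders looked undisturbed in the pictures.

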